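# Hold the bag clip open round the edge of the recipe board

### The arm

A 6-joint arm with a two-finger parallel gripper is mounted at the origin on a cart in front of the work surface, level with it; the furniture and walls round the work are solid. World frame = base frame: x ahead of the robot, y to its left, z up, the work surface at z = 0. Lengths are in m, angles in rad, forces in N, time in s.
With the tool pointing down it reaches from about 0.325 to 0.9 m from the base axis. Payload 6.1 kg.
Tool frame: the origin (TCP) lies between the finger pads; the fingertips stand 11 mm ahead of it and the grasp point (between the pads) lies 8 mm behind it; z points along the fingers, y is the line along which they close (so a half turn about z gives the same grasp; the last joint's range is limited). The gripper opens to 87 mm and grips with 3 to 60 N. Pads are 19 mm wide; open, the fingers measure 117 mm over their backs; the gripper's body (75 mm by 190 mm) begins 51 mm behind the grasp point.
Start: joints at [1.173, 0.22, 1.526, -0, 1.395, -0.126], TCP at [0.168, 0.602, 0.207] pointing down, gripper open.
Joint ranges: [-2.98, 2.98], [-0.91, 2.08], [0.09, 2.57], [-1.24, 4.39], [0.2, 2.65], [-2.68, 2.68]. Speed limits (rad/s): [2.57, 2.57, 3.01, 3.14, 3.14, 3.14].

### API

Orientations are given as a rotation vector (axis times angle).
In Python, from rig import status, optics, robot gives the robot as it stands.
- The arm moves only by the tool servo_tool, never from a script. Its argument "targets" is a list of rows, each an object of numbers: "dx", "dy", "dz": the shift along the tool's x, y, z in m; "yaw": the turn about the tool's z in rad. In form: [{"dx": .., "dy": .., "dz": .., "yaw": ..}, ...]. A call has 1 to 20 rows; each row is the pose to reach, as a shift and turn from the pose commanded when the call began, along the tool's axes at that moment; what a row does not reach only later rows make up. A row lasts 1/8 s, in which the tool goes at most 62.5 mm and 10.7 degrees, less where a joint would pass 70% of its speed; a pose out of reach is approached as far as the arm can. A call with a gripper value outside its range is refused whole. "grip" is the opening in per cent of the stroke, from 0 (shut) to 100 (fully open), set as the call begins (left out, the last holds). The fingers move at their own pace and stop on an object; "grip_force" is the grip in N (left out, the last holds). Time passes only in rows, so rows that repeat a pose let the fingers close. It gives the time, the measured TCP pose, the force, the opening and the grip force at its end, in the units of the state.
- status.get_obs(): the state, without advancing time (a new reading comes with each control period).
- optics.get_image(name): name is "scene" or "top" or "wrist"; returns a dict with "pixels" (400x640x3 uint8, red, green, blue), "vertical_fov" (degrees; the focal length in pixels is half the picture's height over the tangent of half this angle, whatever the lens; pixels are square), "cx", "cy" (the principal point, pixels), "T" (4x4, takes a point from camera to world coordinates). Camera axes: x right, y down, z forward; pixel columns grow to the right and rows downward; lengths in m; the calibration is good to about 2 mm. A picture is of the moment at which its call begins. There is no depth.
- robot.sign_off(): hands the job in; it is judged then, once.
The state is a dict: "t": time; "joints": joint angles; "dq": joint speeds; "joint_efforts": joint torques, N m; "ee_pos": TCP position; "orientation": TCP orientation; "ft_force": force on the tool from outside, world axes, zero at the start; "ft_torque": the same for the moment, N m; "finger_gap": opening from 0.0 (shut) to 1.0 (fully open); "grasp_force": force on a finger pad.
Only numpy, scipy, OpenCV 4.12 (cv2) and the standard library are available. Lean on these libraries where they do the work, as an engineer would, in place of code of your own. Each camera call takes 0.05 s, during which the arm holds its last target. There are 200 camera calls.

### The job

Pick up the blue spring clip lying on the right-hand worktop and squeeze its handles until the jaws gape wide open, well before it gets to the recipe board. Keeping it open and level, bring it round the board's upright right-hand edge about half-way up, so that the edge stands between the two jaws, a good centimetre or two inside and touching neither, and finish there, still holding the clip open in the air so that a recipe sheet can be slipped in. Do not shift the board or disturb the jars, mug and mill standing about.

Things in the scene. Friction and masses are not known exactly. Their poses are not given: they have to be found in the camera images.
- bag_clip: blue plastic spring clip like a clothes-peg, 60 g, 100 mm long, lying on its side: pivot upright, jaws open in the horizontal plane, 34 mm high. Origin: on the pivot, at the underside. Shut, +x points along the jaws (tips 50 mm from the pivot), -x to the handles, z up. The frame is that of the +y half: as the clip opens it turns by half the joint value (+z sense) from the middle line
- clip_grip (a point): where to pinch: on the shut clip's middle line between its two flat ribbed handles, 33 mm behind the pivot, 17 mm above the underside. Shut, the handles splay 0.3 rad each side of -x, 47 mm over their outsides here, 58 mm at the tail (50 mm behind the pivot). Pinched along y they close by some 20 mm onto a stop, then parallel, 25 mm outside. The point goes with the +y half
- clip_half (a joint): opening angle of the clip, rad: 0 shut (jaws touching), 0.60 fully open on the stop (30 mm between the tips). Sprung shut: the pinch takes about 3 N to start and 9 N at the stop, so a 20 N grip keeps it fully open
- clip_tip_a (a point): tip of the jaw on the clip's +y side, inner face of its lip, at mid height (17 mm above the underside), 50 mm from the pivot
- clip_tip_b (a point): tip of the other jaw, on the clip's -y side, in the same way; shut, the two tips coincide. Behind its 6 mm long lip each jaw's inner face is set back 4 mm
- recipe_board: light wooden board, 6 mm thick, 150 mm wide, top edge 135 mm above the worktop, upright in a brown wooden foot 110 x 84 x 22 mm; loose, 0.9 kg. Origin: centre of the foot's underside. z up, -x is the front with a white sheet (to the robot), y along the width: panel at x -3 to 3, y -75 to 75, z 20 to 135 mm, overhanging the foot by 33 mm at each side
- board_edge (a point): middle of the board's upright right-hand edge (its -y edge), centred in the thickness, 78 mm above the worktop; axes as the board's: +y points into the board, x across its thickness. Between clip and board lie the sink and its tall tap (near y = -0.05, from about x = 0.6 m on, 0.38 m high): pass on the robot's side of it
- jam: jam jar with a red lid, 66 mm wide, 100 mm high, loose; leave it alone; origin at the centre of its underside
- mug: white mug, 83 mm wide, 94 mm high, loose; leave it alone; origin at the centre of its underside
- mill: wooden pepper mill, 58 mm wide, 150 mm high, loose; leave it alone; origin at the centre of its underside
- spice: spice jar with a dark lid, 41 mm wide, 105 mm high, loose; leave it alone; origin at the centre of its underside
There are look-alikes about, which are no part of the job. What is shaped like the recipe_board but purple is not meant.

How it is judged:
On the way:
1. the clip is off the worktop and gaping wide open while its jaws are still clear of the board (value of joint clip_half above 0.45 rad and height (world z) of bag_clip above 0.02 m and horizontal distance between bag_clip and board_edge above 0.06 m), for 0.2 s.
At the end, for the whole second after the job is handed in: fingers hold the clip (over 2 N) at rest, open over 0.45 rad, level within 0.35 rad, one jaw tip each side of the board, 8 to 36 mm past its right-hand edge, within 30 mm of mid height, not touching the board (under 0.3 N); board upright, moved under 20 mm (value of joint clip_half above 0.45 rad and ((x of clip_tip_a in the frame of board_edge above 0.004 m and x of clip_tip_b in the frame of board_edge below -0.004 m) or (x of clip_tip_b in the frame of board_edge above 0.004 m and x of clip_tip_a in the frame of board_edge below -0.004 m)) and y of clip_tip_a in the frame of board_edge between 0.008 and 0.036 m and z of clip_tip_a in the frame of board_edge between -0.03 and 0.03 m and y of clip_tip_b in the frame of board_edge between 0.008 and 0.036 m and z of clip_tip_b in the frame of board_edge between -0.03 and 0.03 m and angle between bag_clip's own z axis and vertical below 0.35 rad and linear speed of bag_clip below 0.02 m/s and contact force between the fingers and bag_clip above 2 N and contact force between bag_clip and recipe_board below 0.3 N and angle between recipe_board's own z axis and vertical below 0.05 rad and distance of recipe_board from where it was at the start of the episode below 0.02 m); the arm keeps its last pose, push and grip.
It fails at once if the jam jar is pushed more than 30 mm or tipped (distance of jam from where it was at the start of the episode above 0.03 m or angle between jam's own z axis and vertical above 0.3 rad).
It fails at once if the white mug is pushed more than 30 mm or tipped (distance of mug from where it was at the start of the episode above 0.03 m or angle between mug's own z axis and vertical above 0.3 rad).
It fails at once if the pepper mill is pushed more than 30 mm or tipped (distance of mill from where it was at the start of the episode above 0.03 m or angle between mill's own z axis and vertical above 0.3 rad).
It fails at once if the spice jar is pushed more than 30 mm or tipped (distance of spice from where it was at the start of the episode above 0.03 m or angle between spice's own z axis and vertical above 0.3 rad).
It fails at once if the clip snaps shut on the board (value of joint clip_half below 0.3 rad and contact force between bag_clip and recipe_board above 2 N).
It also fails if it takes over 45 s, if anything falls off the work surface, if the arm or the gripper's body presses on something with over 40 N, if the wrist force passes 120 N, or if a joint passes its speed limit or range.

## Working session

There is one attempt and no reset: what is moved stays moved. The work goes in short steps, Python scripts to look and compute and a tool call to move; the robot and the scene stay as the last step left them, time stands still between calls to the robot, and variables do not carry over. Pictures are saved under pics/ and viewed, at most 10 in all, crops included, and the job is handed in when it is done.

Besides the shell and the picture viewer there is one more tool, called as name(argument=value, ...) on one line, values as JSON. servo_tool: Moves the arm, as the interface text tells. Its arguments: {"type":"object","properties":{"targets":{"type":"array"},"grip":{"type":"number"},"grip_force":{"type":"number"}},"required":["targets"]}

```bash
mkdir -p pics; cat > h.py <<'E'
import numpy as np, cv2
from rig import status, optics, robot
def snap(n,f=None):
    im=optics.get_image(n); 
    if f: cv2.imwrite('pics/'+f,im['pixels'][:,:,::-1])
    return im
def foc(im): return im['pixels'].shape[0]/2/np.tan(np.radians(im['vertical_fov'])/2)
def ray(im,u,v):
    f=foc(im);T=np.array(im['T']);d=T[:3,:3]@np.array([(u-im['cx'])/f,(v-im['cy'])/f,1]);return T[:3,3],d
def onz(im,u,v,z):
    o,d=ray(im,u,v);return o+d*(z-o[2])/d[2]
def proj(im,p):
    T=np.array(im['T']);q=T[:3,:3].T@(np.array(p)-T[:3,3]);f=foc(im);return np.array([im['cx']+f*q[0]/q[2],im['cy']+f*q[1]/q[2]])
E
python3 - <<'E'
from h import *
for n in('scene','top'):
    im=snap(n,n+'0.png');print(n,im['vertical_fov'],im['cx'],im['cy'],np.round(im['T'],3).tolist())
print(status.get_obs())
E
```

```text
scene 46.8514533583665 325.08537220868976 189.2914489358581 [[-0.439, -0.338, 0.832, -0.929], [-0.898, 0.159, -0.41, 0.799], [0.006, -0.928, -0.373, 0.775], [0.0, 0.0, 0.0, 1.0]]
top 42.85662604616647 325.97064165529065 199.98631540442392 [[0.152, -0.778, 0.609, -0.633], [-0.988, -0.114, 0.102, -0.147], [-0.01, -0.618, -0.786, 1.64], [0.0, 0.0, 0.0, 1.0]]
{'t': 0.1, 'joints': array([ 1.17287856e+00,  2.21167928e-01,  1.52752953e+00,  3.62846530e-05,
        1.39468446e+00, -1.26114821e-01]), 'dq': array([-0.00027334, -0.00201435, -0.00373608,  0.00085683, -0.00037331,
        0.00179251]), 'joint_efforts': array([ 6.94833252e-04, -4.95949173e+01, -3.88521588e+01,  7.01500475e-02,
        5.15137659e-02, -7.63898333e-05]), 'ee_pos': array([0.16755985, 0.60150035, 0.20601649]), 'orientation': array([-4.25576372e-01, -3.11213002e+00,  2.69968365e-03]), 'ft_force': array([-0.10391743, -0.1571327 , -0.35933218]), 'ft_torque': array([-0.02914706,  0.03097896, -0.01842663]), 'grasp_force': 0.0, 'finger_gap': 1.0027451150524582}
```

View pics/scene0.png

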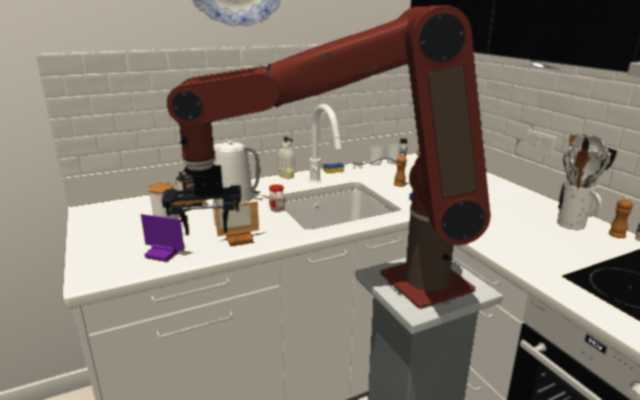

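View pics/top0.png

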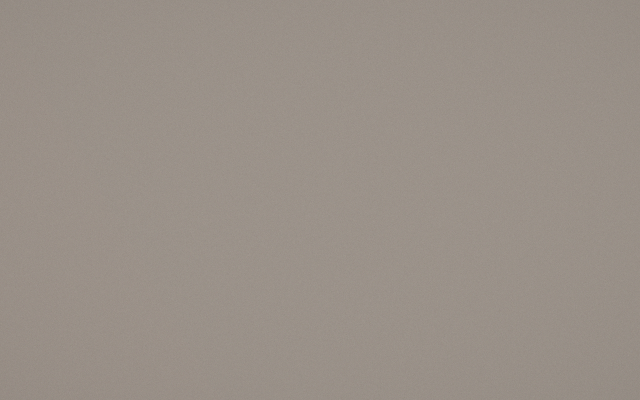

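The scene shows a purple board look-alike at (163,237), the wooden recipe board at (238,220), jam at (277,198), tap at (322,140), mill at (401,170) and something blue at (413,197), mostly hidden behind the arm. The top camera shows only uniform grey, so it's no use. Next I'll try the wrist camera.

```bash
python3 - <<'E'
from h import *
im=snap('wrist','w0.png');print(im['vertical_fov'],im['cx'],im['cy'],np.round(im['T'],3).tolist())
s=snap('scene')
a=s['pixels'][130:255,130:450,::-1]
w=im['pixels'][:,:,::-1]
a=cv2.resize(a,(640,250),interpolation=cv2.INTER_CUBIC)
cv2.imwrite('pics/c0.png',cv2.resize(np.vstack([a,w]),(590,599)))
cv2.imwrite('pics/c0.png',cv2.resize(np.vstack([a,cv2.resize(w,(640,350))]),(640,600)))
for n,u,v,z in(('foot',240,243,0),('purp',163,258,0),('jam',277,210,0),('mill',401,186,0),('blue',413,197,0.017),('tap',315,182,0)):print(n,onz(s,u,v,z).round(3))
E
```

```text
65.59806297833943 323.5981607973321 198.0236274665539 [[0.268, 0.932, 0.245, 0.101], [0.963, -0.258, -0.07, 0.621], [-0.002, 0.255, -0.967, 0.384], [0.0, 0.0, 0.0, 1.0]]
foot [0.475 0.437 0.   ]
purp [0.484 0.693 0.   ]
jam [ 0.68   0.223 -0.   ]
mill [ 0.687 -0.385 -0.   ]
blue [ 0.524 -0.331  0.017]
tap [ 0.901 -0.049  0.   ]
```

View pics/c0.png

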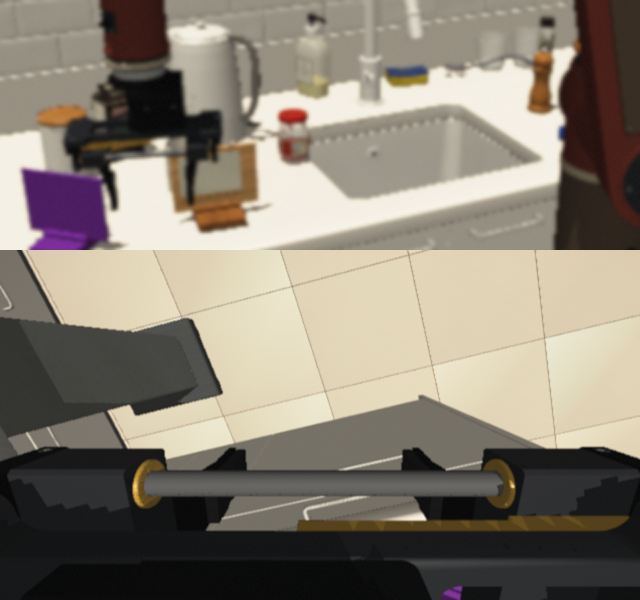

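The real board's foot is at about (0.475,0.437) and the purple one at about (0.48,0.69). The wrist camera looks from the tool's +x side. I'll move up and yaw so that it faces the board.

servo_tool(targets=[{"dx": 0,"dy": 0,"dz": -0.05,"yaw": 0},{"dx": -0.04,"dy": -0.03,"dz": -0.08,"yaw": 0.15},{"dx": -0.08,"dy": -0.07,"dz": -0.1,"yaw": 0.3},{"dx": -0.12,"dy": -0.11,"dz": -0.12,"yaw": 0.45},{"dx": -0.16,"dy": -0.15,"dz": -0.14,"yaw": 0.6},{"dx": -0.2,"dy": -0.19,"dz": -0.15,"yaw": 0.78},{"dx": -0.24,"dy": -0.23,"dz": -0.15,"yaw": 0.96},{"dx": -0.28,"dy": -0.26,"dz": -0.15,"yaw": 1.13},{"dx": -0.32,"dy": -0.28,"dz": -0.15,"yaw": 1.3},{"dx": -0.32,"dy": -0.28,"dz": -0.15,"yaw": 1.3},{"dx": -0.32,"dy": -0.28,"dz": -0.15,"yaw": 1.3},{"dx": -0.32,"dy": -0.28,"dz": -0.15,"yaw": 1.3}])

```text
t: 1.7
ee_pos: [0.4002, 0.2473, 0.357]
orientation: [-2.22, -2.223, -0.0]
ft_force: [0.3, 0.7, -0.6]
finger_gap: 1.0
grasp_force: 0.0
```

```bash
python3 - <<'E'
from h import *
im=snap('wrist','w1.png');print(np.round(im['T'],3).tolist());print(status.get_obs()['joints'].round(3))
E
```

```text
[[1.0, 0.002, 0.001, 0.4], [0.002, -0.967, -0.254, 0.317], [0.001, 0.254, -0.967, 0.535], [0.0, 0.0, 0.0, 1.0]]
[ 0.386 -0.212  1.684  0.     1.669  0.384]
```

View pics/w1.png

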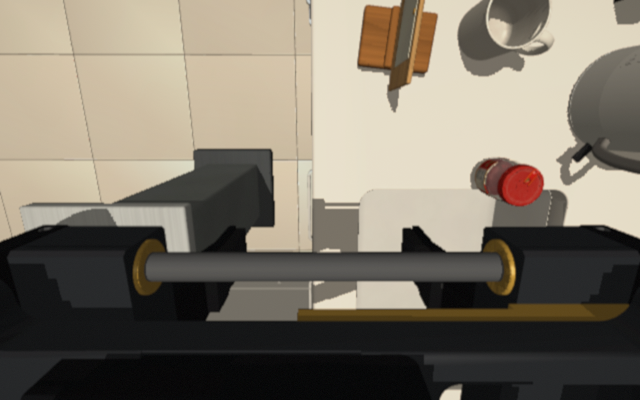

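The wrist view shows the recipe board's foot at about (397,40), its right-hand edge at about (400,88), the mug at (520,20) and the jam at (515,183). The board stands nearly along world y. Next I'll go to the clip area, staying on the robot's side of the tap.

servo_tool(targets=[{"dx": -0.03,"dy": -0.003,"dz": 0,"yaw": 0},{"dx": -0.08,"dy": -0.01,"dz": 0,"yaw": 0},{"dx": -0.13,"dy": -0.02,"dz": 0,"yaw": 0},{"dx": -0.18,"dy": -0.02,"dz": 0,"yaw": 0},{"dx": -0.23,"dy": -0.02,"dz": 0,"yaw": 0},{"dx": -0.28,"dy": -0.02,"dz": 0,"yaw": 0},{"dx": -0.33,"dy": -0.02,"dz": 0,"yaw": 0},{"dx": -0.38,"dy": -0.01,"dz": 0,"yaw": 0},{"dx": -0.43,"dy": 0.01,"dz": 0,"yaw": 0},{"dx": -0.48,"dy": 0.02,"dz": 0,"yaw": 0},{"dx": -0.53,"dy": 0.03,"dz": 0,"yaw": 0},{"dx": -0.58,"dy": 0.04,"dz": 0,"yaw": 0},{"dx": -0.62,"dy": 0.05,"dz": 0,"yaw": 0},{"dx": -0.62,"dy": 0.05,"dz": 0,"yaw": 0},{"dx": -0.62,"dy": 0.05,"dz": 0,"yaw": 0},{"dx": -0.62,"dy": 0.05,"dz": 0,"yaw": 0}])

```text
t: 3.75
ee_pos: [0.4506, -0.3722, 0.3577]
orientation: [2.22, 2.222, 0.0]
ft_force: [-0.6, -0.2, -0.8]
finger_gap: 1.002
grasp_force: 0.0
```

```bash
python3 - <<'E'
from h import *
im=snap('wrist','w2.png');print(np.round(im['T'],3).tolist());print(status.get_obs()['joints'].round(3))
a=im['pixels'][:230,:,::-1]
b=cv2.imread('pics/w1.png')[0:110,345:445]
c=np.zeros((590,800,3),np.uint8);c[:230,:640]=a;c[230:560,:300]=cv2.resize(b,None,fx=3,fy=3,interpolation=cv2.INTER_CUBIC)
h=cv2.cvtColor(im['pixels'],cv2.COLOR_RGB2HSV);m=cv2.inRange(h,(100,120,40),(130,255,255));m[230:]=0
n,l,st,ce=cv2.connectedComponentsWithStats(m);print(st[1:][st[1:,4]>30].tolist())
k=1+np.argmax(st[1:,4]);x,y,w,hh,_=st[k];x0,y0=max(0,x-10),max(0,y-10);d=im['pixels'][y0:y+hh+10,x0:x+w+10,::-1]
f=min(480/d.shape[1],350/d.shape[0]);d=cv2.resize(d,None,fx=f,fy=f,interpolation=cv2.INTER_CUBIC);print('crop',x0,y0,f)
c[235:235+d.shape[0],310:310+d.shape[1]]=d
cv2.imwrite('pics/c1.png',c)
E
```

```text
[[1.0, 0.001, 0.002, 0.451], [0.002, -0.967, -0.255, -0.303], [0.002, 0.255, -0.967, 0.535], [0.0, 0.0, 0.0, 1.0]]
[-0.826  0.07   1.416  0.     1.655 -0.826]
[[324, 130, 64, 37, 445]]
crop 314 120 5.714285714285714
```

View pics/c1.png

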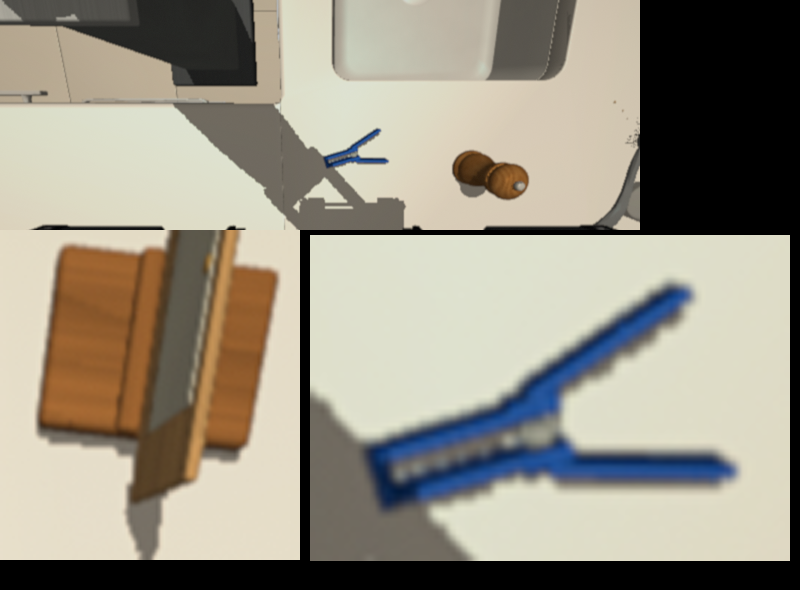

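The only blue thing is the clip, with its jaws at (326,162) and its handle tails at (380,130) and (387,161). The mill stands at (490,175). The board crop gives the top end corner and the foot corners. Now I'll compute positions from these.

```bash
python3 - <<'E'
from h import *
im=snap('wrist')
P=lambda x,y:(314+(x-310)/5.714,120+(y-235)/5.714)
tip=onz(im,*P(376,478),.034);a=onz(im,*P(686,290),.034);b=onz(im,*P(733,468),.034)
mid=(a+b)/2;d=tip-mid;L=np.linalg.norm(d[:2]);u=d[:2]/L
print('tip',tip.round(4),'tails',a.round(4),b.round(4),'L',L.round(4),'splay',np.linalg.norm(a-b).round(4),'ang',np.arctan2(u[1],u[0]))
print('pivot',(tip[:2]-u*.05).round(4),(mid[:2]+u*.05).round(4),'grip',(mid[:2]+u*.017).round(4),(tip[:2]-u*.083).round(4))
print('mill',onz(im,515,183,.15).round(3),onz(im,470,170,0.02).round(3))
T=im['T'].copy();T[:3,:]=[[1,.002,.001,.4],[.002,-.967,-.254,.317],[.001,.254,-.967,.535]];im['T']=T
e=onz(im,408.7,83,.135);f=onz(im,421.7,0,.135);print('edge top',e.round(4),'far',f.round(4),'ang',np.arctan2(*(f-e)[1::-1]))
c=[onz(im,*p,.022) for p in((358.3,67.3),(425,71.7),(366.7,5.3),(437.3,13.3))]
for p in c:print(p.round(4))
cc=sum(c)/4;print('foot c',cc.round(4),'dims',[np.linalg.norm(c[i]-c[j]).round(4) for i,j in((0,1),(2,3),(0,2),(1,3))])
for i,j in((0,2),(1,3)):print(np.arctan2(*(c[j]-c[i])[1::-1]))
for i,j in((0,1),(2,3)):print(np.arctan2(*(c[j]-c[i])[1::-1])+np.pi/2)
print('bottom edge',onz(im,389,91,.02).round(4))
E
```

```text
tip [ 0.4549 -0.3756  0.034 ] tails [ 0.5405 -0.3233  0.034 ] [ 0.5561 -0.3726  0.034 ] L 0.0974 splay 0.0517 ang -2.853981825447635
pivot [ 0.5029 -0.3614] [ 0.5004 -0.3622] grip [ 0.532  -0.3528] [ 0.5345 -0.3521]
mill [ 0.695 -0.385  0.15 ] [ 0.698 -0.39   0.02 ]
edge top [0.5035 0.3566 0.135 ] far [0.5119 0.4459 0.135 ] ang 1.4766675321305855
[0.4535 0.3903 0.022 ]
[0.5567 0.3842 0.022 ]
[0.4632 0.4752 0.022 ]
[0.568  0.4649 0.022 ]
foot c [0.5104 0.4287 0.022 ] dims [np.float64(0.1034), np.float64(0.1053), np.float64(0.0854), np.float64(0.0815)]
1.456350786272739
1.4313872937231762
1.5117308749657299
1.4730986776242314
bottom edge [0.5031 0.356  0.02  ]
```

Checks on the measurements:
- **Clip length:** 97 mm against 100 mm.
- **Tail splay:** 52–58 mm, as expected.
- **Board edge:** (0.503,0.356) at both the top and the bottom, so it is upright. The board's +y is at 1.476 rad.

I'll move to above the handles with tool x along the jaws.

servo_tool(targets=[{"dx": 0.002,"dy": 0.01,"dz": 0.02,"yaw": -0.1},{"dx": 0.006,"dy": 0.03,"dz": 0.05,"yaw": -0.28},{"dx": 0.01,"dy": 0.045,"dz": 0.08,"yaw": -0.46},{"dx": 0.015,"dy": 0.06,"dz": 0.11,"yaw": -0.64},{"dx": 0.02,"dy": 0.07,"dz": 0.14,"yaw": -0.82},{"dx": 0.02,"dy": 0.0825,"dz": 0.17,"yaw": -1.0},{"dx": 0.02,"dy": 0.0825,"dz": 0.2,"yaw": -1.18},{"dx": 0.02,"dy": 0.0825,"dz": 0.22,"yaw": -1.36},{"dx": 0.02,"dy": 0.0825,"dz": 0.23,"yaw": -1.54},{"dx": 0.02,"dy": 0.0825,"dz": 0.238,"yaw": -1.7},{"dx": 0.02,"dy": 0.0825,"dz": 0.238,"yaw": -1.86},{"dx": 0.02,"dy": 0.0825,"dz": 0.238,"yaw": -1.86},{"dx": 0.02,"dy": 0.0825,"dz": 0.238,"yaw": -1.86}])

```text
t: 5.48
ee_pos: [0.533, -0.3535, 0.1196]
orientation: [-0.447, 3.109, -0.001]
ft_force: [0.6, 0.1, 0.3]
finger_gap: 1.003
grasp_force: 0.0
```

```bash
python3 - <<'E'
from h import *
im=snap('wrist','w3.png');o=status.get_obs();print(o['ee_pos'].round(4),o['joints'].round(3))
from scipy.spatial.transform import Rotation as R
r=R.from_rotvec(o['orientation']).as_matrix();print(r.round(3).tolist())
for p in((.5345,-.352,.034),(.502,-.362,.034),(.4549,-.3756,.034)):print(proj(im,p).round(1))
E
```

```text
[ 0.533  -0.3536  0.1195] [-0.709  0.326  1.568 -0.     1.247 -2.566]
[[-0.959, -0.282, 0.001], [-0.282, 0.959, -0.0], [-0.0, -0.001, -1.0]]
[325.  199.4]
[324.5 160.8]
[324.9 100.4]
```

View pics/w3.png

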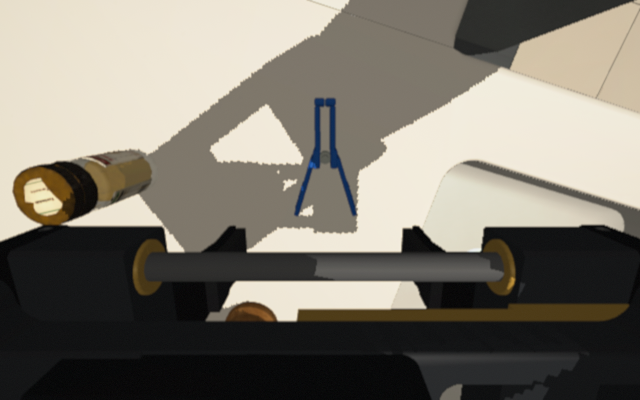

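The clip is centred and aligned: jaws at (325,100), pivot at (325,157), tails at (297,213) and (354,213). It lies about 3 mm further along tool x than I estimated. The spice jar at (50,190) is about 15 cm off to the side, which is clear. Going down and pinching.

servo_tool(targets=[{"dx": 0.003,"dy": 0,"dz": 0.02,"yaw": 0},{"dx": 0.003,"dy": 0,"dz": 0.045,"yaw": 0},{"dx": 0.003,"dy": 0,"dz": 0.07,"yaw": 0},{"dx": 0.003,"dy": 0,"dz": 0.09,"yaw": 0},{"dx": 0.003,"dy": 0,"dz": 0.102,"yaw": 0},{"dx": 0.003,"dy": 0,"dz": 0.105,"yaw": 0},{"dx": 0.003,"dy": 0,"dz": 0.105,"yaw": 0}])

```text
t: 6.4
ee_pos: [0.5303, -0.3549, 0.0145]
orientation: [-0.451, 3.109, -0.001]
ft_force: [-0.3, 0.1, -1.0]
finger_gap: 1.002
grasp_force: 0.0
```

servo_tool(targets=[{"dx": 0,"dy": 0,"dz": 0,"yaw": 0},{"dx": 0,"dy": 0,"dz": 0,"yaw": 0},{"dx": 0,"dy": 0,"dz": 0,"yaw": 0},{"dx": 0,"dy": 0,"dz": 0,"yaw": 0},{"dx": 0,"dy": 0,"dz": 0,"yaw": 0},{"dx": 0,"dy": 0,"dz": 0,"yaw": 0},{"dx": 0,"dy": 0,"dz": 0,"yaw": 0},{"dx": 0,"dy": 0,"dz": 0,"yaw": 0}], grip=0, grip_force=22)

```text
t: 7.4
ee_pos: [0.53, -0.3546, 0.0142]
orientation: [-0.451, 3.109, -0.0]
ft_force: [-0.3, 0.0, 1.5]
finger_gap: 0.275
grasp_force: 22.0
```

```bash
python3 - <<'E'
from h import *
im=snap('wrist','w4.png');o=status.get_obs();print(o['ee_pos'].round(4),o['finger_gap'],o['grasp_force'])
h=cv2.cvtColor(im['pixels'],cv2.COLOR_RGB2HSV);m=cv2.inRange(h,(100,110,30),(130,255,255));m[235:]=0
n,l,st,ce=cv2.connectedComponentsWithStats(m);print(st[1:][st[1:,4]>20].tolist())
E
```

```text
[ 0.53   -0.3546  0.0142] 0.274787328019202 21.962944865226746
[[281, 86, 39, 149, 1756], [330, 87, 43, 148, 1871]]
```

The gap is 24 mm, so the clip is fully open on its stop at 22 N. I'll lift it, then carry it on the robot's side of the tap to a staging point about 6 cm short of the board.

servo_tool(targets=[{"dx": 0,"dy": 0,"dz": -0.015,"yaw": 0},{"dx": 0,"dy": 0,"dz": -0.04,"yaw": 0},{"dx": 0,"dy": 0,"dz": -0.08,"yaw": 0},{"dx": 0,"dy": 0,"dz": -0.12,"yaw": 0},{"dx": 0,"dy": 0,"dz": -0.16,"yaw": 0},{"dx": 0,"dy": 0,"dz": -0.19,"yaw": 0},{"dx": 0,"dy": 0,"dz": -0.2,"yaw": 0},{"dx": 0,"dy": 0,"dz": -0.2,"yaw": 0}])

```text
t: 8.45
ee_pos: [0.53, -0.3547, 0.2146]
orientation: [-0.451, 3.108, -0.001]
ft_force: [-0.6, -0.3, -0.9]
finger_gap: 0.272
grasp_force: 22.0
```

servo_tool(targets=[{"dx": 0.003,"dy": 0.02,"dz": 0,"yaw": 0.05},{"dx": 0.008,"dy": 0.06,"dz": 0,"yaw": 0.15},{"dx": 0.013,"dy": 0.105,"dz": 0,"yaw": 0.28},{"dx": 0.018,"dy": 0.15,"dz": 0,"yaw": 0.41},{"dx": 0.023,"dy": 0.195,"dz": 0,"yaw": 0.54},{"dx": 0.028,"dy": 0.24,"dz": 0,"yaw": 0.68},{"dx": 0.034,"dy": 0.285,"dz": 0,"yaw": 0.82},{"dx": 0.039,"dy": 0.329,"dz": 0,"yaw": 0.96},{"dx": 0.022,"dy": 0.37,"dz": 0,"yaw": 1.1},{"dx": 0.005,"dy": 0.41,"dz": 0,"yaw": 1.24},{"dx": -0.012,"dy": 0.45,"dz": 0,"yaw": 1.38},{"dx": -0.028,"dy": 0.486,"dz": 0,"yaw": 1.52},{"dx": -0.06,"dy": 0.515,"dz": 0,"yaw": 1.66},{"dx": -0.09,"dy": 0.545,"dz": 0,"yaw": 1.8},{"dx": -0.115,"dy": 0.565,"dz": 0,"yaw": 1.9},{"dx": -0.129,"dy": 0.578,"dz": 0,"yaw": 1.95},{"dx": -0.129,"dy": 0.578,"dz": 0,"yaw": 1.95},{"dx": -0.129,"dy": 0.578,"dz": 0,"yaw": 1.95},{"dx": -0.129,"dy": 0.578,"dz": 0,"yaw": 1.95}])

```text
t: 10.82
ee_pos: [0.4888, 0.2355, 0.2136]
orientation: [-2.32, -2.118, 0.001]
ft_force: [0.8, 0.5, -0.8]
finger_gap: 0.271
grasp_force: 22.0
```

```bash
python3 - <<'E'
from h import *
im=snap('wrist','w5.png');o=status.get_obs();print(o['ee_pos'].round(4),o['finger_gap'],o['grasp_force'],o['joints'].round(3));print(np.round(im['T'],3).tolist())
a=im['pixels'][:240,150:550,::-1];cv2.imwrite('pics/c5.png',cv2.resize(a,None,fx=2,fy=2,interpolation=cv2.INTER_CUBIC))
print(proj(im,(.5035,.3566,.135)),proj(im,(.5035,.3566,.02)))
E
```

```text
[0.489  0.2356 0.2139] 0.2716067644882786 21.95500820875168 [ 0.304  0.019  1.733 -0.     1.389  0.395]
[[0.996, -0.087, -0.023, 0.496], [-0.09, -0.963, -0.254, 0.305], [0.0, 0.255, -0.967, 0.391], [0.0, 0.0, 0.0, 1.0]]
[327.69678807  44.36800787] [326.33665927  67.50202094]
```

View pics/c5.png

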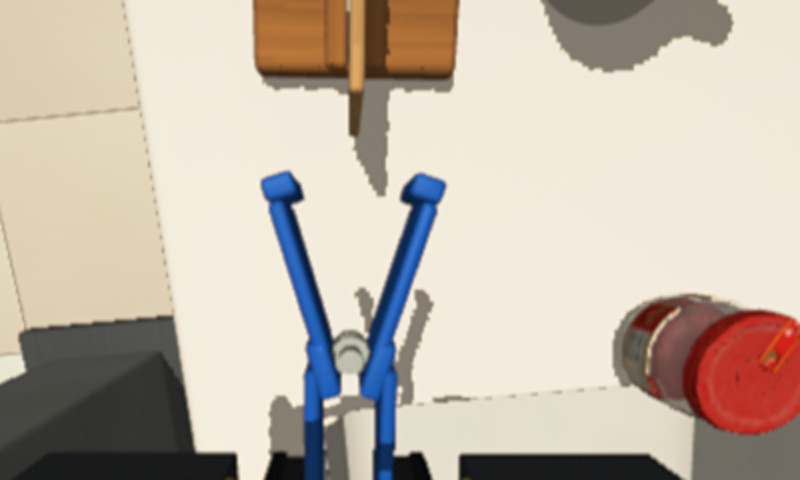

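The board edge runs from (328,45) at the top to (327,67) at the bottom, matching my estimate. The jaws gape with their inner lips at about (297,87) and (353,88) in full-image pixels, centred on the edge. Next I'll compute the final shift.

```bash
python3 - <<'E'
from h import *
from scipy.spatial.transform import Rotation as R
im=snap('wrist');o=status.get_obs();p=o['ee_pos'];r=R.from_rotvec(o['orientation']).as_matrix()
E=np.array([.5035,.3566]);th=1.476;u=np.array([np.cos(th),np.sin(th)]);n=np.array([u[1],-u[0]])
z=p[2]+.020
for c in((294,173),(412,175),(350,345)):
    q=onz(im,150+c[0]/2,c[1]/2,z);print('tool',(r.T@(q-p)).round(4),'board x,y',((q[:2]-E)@n).round(4),((q[:2]-E)@u).round(4))
print('tool x ang',np.arctan2(r[1,0],r[0,0]), 'u,n in tool',(r.T@[*u,0]).round(3),(r.T@[*n,0]).round(3),'body axis',((p[:2]-E)@n).round(4))
E
```

```text
tool [ 0.0831 -0.0124 -0.02  ] board x,y -0.0155 -0.0387
tool [ 0.0827  0.0159 -0.02  ] board x,y 0.0128 -0.039
tool [ 0.0414  0.0011 -0.02  ] board x,y -0.0019 -0.0804
tool x ang 1.4793065911847831 u,n in tool [ 1.     0.003 -0.   ] [-0.003  1.     0.   ] body axis -0.0029
```

Tips are ±14 mm about the board plane and 39 mm short of the edge. I'll go down 129 mm to mid height, then 60 mm forward.

servo_tool(targets=[{"dx": 0,"dy": 0.001,"dz": 0.02,"yaw": 0},{"dx": 0,"dy": 0.001,"dz": 0.05,"yaw": 0},{"dx": 0,"dy": 0.001,"dz": 0.08,"yaw": 0},{"dx": 0,"dy": 0.001,"dz": 0.105,"yaw": 0},{"dx": 0,"dy": 0.001,"dz": 0.122,"yaw": 0},{"dx": 0,"dy": 0.001,"dz": 0.129,"yaw": 0},{"dx": 0,"dy": 0.001,"dz": 0.129,"yaw": 0},{"dx": 0.008,"dy": 0.001,"dz": 0.129,"yaw": 0},{"dx": 0.018,"dy": 0.001,"dz": 0.129,"yaw": 0},{"dx": 0.025,"dy": 0.001,"dz": 0.129,"yaw": 0},{"dx": 0.028,"dy": 0.001,"dz": 0.129,"yaw": 0},{"dx": 0.028,"dy": 0.001,"dz": 0.129,"yaw": 0},{"dx": 0.028,"dy": 0.001,"dz": 0.129,"yaw": 0}])

```text
t: 12.55
ee_pos: [0.4927, 0.2639, 0.0849]
orientation: [2.32, 2.118, -0.0]
ft_force: [0.4, 0.5, -0.6]
finger_gap: 0.271
grasp_force: 22.0
```

```bash
python3 - <<'E'
from h import *
im=snap('wrist','w6.png');o=status.get_obs();print(o['ee_pos'].round(4),o['finger_gap'],o['ft_force'])
a=im['pixels'][:240,150:550,::-1];cv2.imwrite('pics/c6.png',cv2.resize(a,None,fx=2,fy=2,interpolation=cv2.INTER_CUBIC))
for z in(.135,.1,.02):print((proj(im,(.5035,.3566,z))-[150,0])*2)
E
```

```text
[0.4928 0.2639 0.0849] 0.27621345471309683 [-0.26268742  0.00405021 -0.96279194]
[356.89514724 101.91982172]
[354.59500807 131.20941011]
[351.89616495 165.57602812]
```

View pics/c6.png

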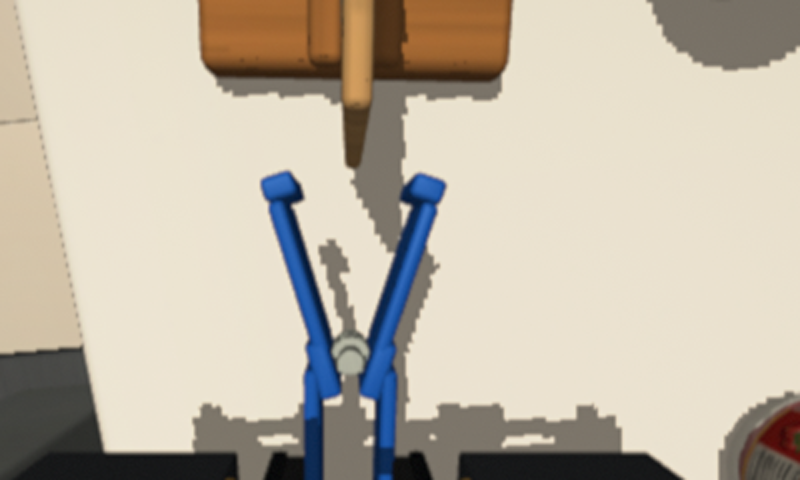

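The edge (crop 355,131 at clip height) stands midway between the lips (293 and 412), about 11 mm ahead of them. Advancing the last 32 mm.

servo_tool(targets=[{"dx": 0.006,"dy": 0,"dz": 0,"yaw": 0},{"dx": 0.014,"dy": 0,"dz": 0,"yaw": 0},{"dx": 0.022,"dy": 0,"dz": 0,"yaw": 0},{"dx": 0.029,"dy": 0,"dz": 0,"yaw": 0},{"dx": 0.032,"dy": 0,"dz": 0,"yaw": 0},{"dx": 0.032,"dy": 0,"dz": 0,"yaw": 0},{"dx": 0.032,"dy": 0,"dz": 0,"yaw": 0},{"dx": 0.032,"dy": 0,"dz": 0,"yaw": 0}])

```text
t: 13.6
ee_pos: [0.4957, 0.2957, 0.085]
orientation: [2.32, 2.118, -0.0]
ft_force: [-0.4, -0.6, -0.4]
finger_gap: 0.273
grasp_force: 22.0
```

```bash
python3 - <<'E'
from h import *
im=snap('wrist','w7.png');o=status.get_obs();print(o['ee_pos'].round(4),o['finger_gap'],o['grasp_force'],o['ft_force'])
a=im['pixels'][:240,150:550,::-1];cv2.imwrite('pics/c7.png',cv2.resize(a,None,fx=2,fy=2,interpolation=cv2.INTER_CUBIC))
for z in(.135,.1,.02):print((proj(im,(.5035,.3566,z))-[150,0])*2)
E
```

```text
[0.4958 0.2957 0.085 ] 0.27338525670762465 21.95500820875168 [ 0.39594627  0.73159952 -0.54271467]
[355.56933163 273.74473985]
[353.64644451 265.05157877]
[351.31596486 254.51573671]
```

View pics/c7.png

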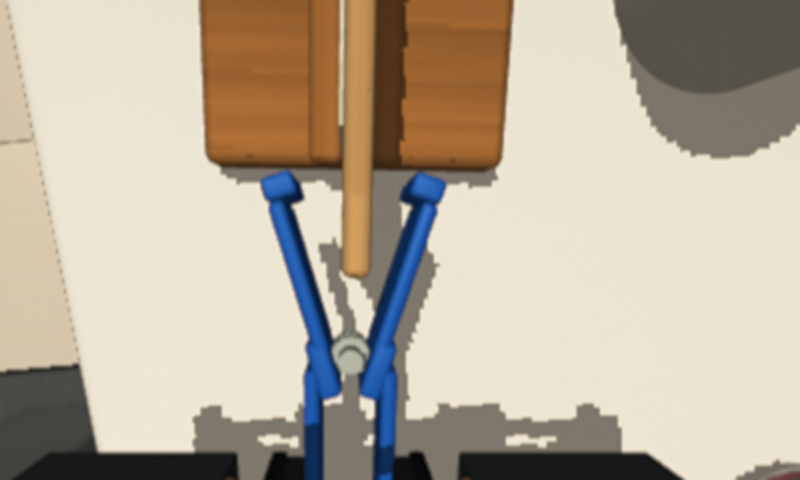

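The board edge (crop 355,270) stands midway between the open jaws, about 22 mm inside the tips and clear of both. The forces are at noise level, so I'm handing in.

```bash
python3 -c "
from rig import robot
print(robot.sign_off())"
```

```text
the job is handed in; nothing more can be done
None
```

I handed the job in with the clip held open (22 N grip, on its stop) and level around the board's right-hand edge, about 22 mm past it and about half-way up. In the last picture neither jaw touches the board; the hand-in gave no verdict back.

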